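Open the hanging canister in its brace

TASK

Lift the lidded canister up and off the rail it hangs on and set it right down into the wooden brace, with the hook on its back between the two cheeks so that it cannot turn. Then unscrew its tight lid anticlockwise (seen from above) until the threads just come free, about a quarter turn, and raise the lid straight up, leaving the canister seated in the brace. Finish still holding the lid level in the gripper, straight above the open mouth and a few centimetres clear of it; never tip the canister over, and leave the mandarin, tin and salt shaker where they stand.

Things in the scene. Friction and masses are not known exactly. Their poses are not given: they have to be found in the camera images.
- canister_base (a point): Centre of the underside of the lidded canister: white ceramic cylinder, 58 mm in diameter, 76 mm high, then a neck 40 mm wide up to 100 mm; 0.2 to 0.4 kg. z up along its axis, x to its back, where the hook is. It hangs upright on the rail, underside 70 mm above the worktop.
- canister_hook (a point): Inside the flat steel hook on the canister's back, 40 mm from its axis (+x), 51 mm above the underside. Hook 20 mm wide, out to 47 mm from the axis, arm 57 to 60 mm up, lip hanging to 42 mm; it hangs over the rail's upper bar and can slide along it. It must rise 16 mm or more, then comes away towards the canister's -x.
- canister_mouth (a point): Centre of the mouth's rim (under the lid), on the axis, 100 mm above the underside. A sprung seal here presses the lid up (about 8 N) so that its two inner lugs bind under two sloping lugs on the neck: about 0.3 N m to turn it, and a canister that is not braced turns with it.
- lid_mid (a point): Centre of the screw lid: ribbed steel cap, 62 mm wide, 28 mm high, 60 g, 93 mm above canister_base when tight, axes then as the canister's. The canister can be carried by it. Clockwise is blocked; free from 45 to 130 degrees anticlockwise (60 to 110 is right; constant height will do), then blocked. Next lift it straight: lugs pass at 12 mm, its lower edge leaves the mouth at 21 mm.
- brace_seat (a point): Centre of the round seat of the fixed wooden brace, on top of its 10 mm base board (130 x 100 mm): the canister's underside belongs here. z up; x points to the side with two upright cheeks, along which the canister's x must lie. Round the seat a rim 10 mm high, 64 mm inner diameter, flared to 70 mm at the top.
- brace_slot (a point): Where canister_hook lies once seated: 40 mm along x from the seat centre, 51 mm above it, between the brace's cheeks. The cheeks stand 36 to 58 mm from the centre, about 64 mm high above the seat, with a 26 mm gap, flared at the top.
- rail: Fixed rail: wooden board 100 x 370 x 18 mm, two posts 168 mm either side (top 142 mm), two 8 mm bars along y; upper bar's top edge at 127 mm. Origin under the board's centre. The canister hangs on the -x side, its axis 40 mm from the upper bar, its x along the rail's x. A smaller open pot (44 mm wide, fixed, top at 128 mm) hangs at y = -115 mm and stays.
- mandarin_mid (a point): A mandarin, 48 mm across, a bystander standing on the worktop; this is its centre.
- tin_mid (a point): A round food tin, 58 mm across, 72 mm high, a bystander standing on the worktop; this is its centre.
- shaker_mid (a point): A salt shaker, 44 mm across, 90 mm high, a bystander standing on the worktop; this is its centre.
Things that resemble listed ones, but are neither listed nor needed, are in the scene too. Of the things shaped like the part that bears lid_mid, the bare steel one is meant.

How it is judged:
By the outcome, as a careful person would: the job done as asked, in the order asked, and still so for the second after the job is handed in, while the arm keeps its last pose, push and grip.
It also fails if it takes over 51 s, if anything falls off the work surface, if the arm or the gripper's body presses on something with over 40 N, if the wrist force passes 120 N, or if a joint passes its speed limit or range.

ROBOT

A 6-joint arm with a two-finger parallel gripper is mounted at the origin on a cart in front of the work surface, level with it; the furniture and walls round the work are solid. World frame = base frame: x ahead of the robot, y to its left, z up, the work surface at z = 0. Lengths are in m, angles in rad, forces in N, time in s.
With the tool pointing down it reaches from about 0.275 to 0.75 m from the base axis. Payload 10.2 kg.
Tool frame: the origin (TCP) lies at the centre of the arm's flange, where the gripper is bolted on; the fingertips stand 166 mm ahead of it and the grasp point (between the pads) lies 147 mm ahead of it; z points along the fingers, y is the line along which they close (so a half turn about z gives the same grasp; the last joint's range is limited). The gripper opens to 88 mm and grips with 3 to 60 N. Pads are 18 mm wide; open, the fingers measure 123 mm over their backs; the gripper's body (75 mm by 187 mm) begins 45 mm behind the grasp point.
Start: joints at [0.997, 0.313, 1.498, -0, 1.331, -0.223], TCP at [0.18, 0.493, 0.405] pointing down, gripper open.
Joint ranges: [-2.94, 2.94], [-0.97, 2.17], [0.19, 2.56], [-1.23, 4.37], [0.02, 3.11], [-2.88, 2.88]. Speed limits (rad/s): [2.39, 2.39, 3.01, 3.14, 3.14, 3.14].

INTERFACE

Orientations are given as a unit quaternion [x, y, z, w].
In Python, from cell import env, vision, ticket gives the robot as it stands.
- The arm moves only by the shell command python3 -m jog 'ROWS'. ROWS is JSON, a list of rows, each an object with "translation": the shift along the tool's x, y, z in m, a list of three; "angular": the turn, a rotation vector about the tool's x, y, z in degrees, a list of three; "claw": the finger opening in m, from 0 to 0.0881. In form: [{"translation": [x, y, z], "angular": [rx, ry, rz], "claw": claw}, ...]. A call has 1 to 5 rows; each row is the pose to reach, as a shift and turn from the pose commanded when the call began, along the tool's axes at that moment; what a row does not reach only later rows make up. A row lasts 1/10 s, in which the tool goes at most 50 mm and 8.59 degrees, less where a joint would pass 70% of its speed; a pose out of reach is approached as far as the arm can. A call with a gripper value outside its range is refused whole. The fingers move at their own pace and stop on an object; the grip force is fixed at half the most. Time passes only in rows, so rows that repeat a pose let the fingers close. It gives the time, the measured TCP pose, the force, the opening and the grip force at its end, in the units of the state.
- env.state(): the state, without advancing time (a new reading comes with each control period).
- vision.grab_frame(name): name is "scene" or "top" or "wrist"; returns (picture, depth): 400x640x3 uint8, blue, green, red; 400x640 float32, m along the optical axis (not along the pixel's ray), 0 where there is no reading.
- vision.get_calibration(name): a dict with "K" (3x3 intrinsics, pixels), "position" and "orientation" of the camera in the world; the wrist camera has in their place "T_tool_cam" (4x4, takes a point from camera to tool coordinates, whose origin is the TCP and whose axes are the flange's). Camera axes: x right, y down, z forward; pixel columns grow to the right and rows downward; lengths in m; the calibration is good to about 2 mm. A picture is of the moment at which its call begins: read the wrist's pose just before it. get_calibration takes no time and is no camera call.
- ticket.close_job(): hands the job in; it is judged then, once.
The state is a dict: "time_s": time; "joints": joint angles; "joint_vel": joint speeds; "joint_torque": joint torques, N m; "eef_pos": TCP position; "eef_rot": TCP orientation; "ft_force": force on the tool from outside, world axes, zero at the start; "wrist_torque": the same for the moment, N m; "grip_width": finger opening in m; "gripper_force": force on a finger pad.
Only numpy, scipy, OpenCV 4.12 (cv2) and the standard library are available. Lean on these libraries where they do the work, as an engineer would, in place of code of your own. Each camera call takes 0.05 s, during which the arm holds its last target. There are 200 camera calls.

## Working session

There is one attempt and no reset: what is moved stays moved. The work goes in short steps, Python scripts to look and compute and a shell command to move; the robot and the scene stay as the last step left them, time stands still between calls to the robot, and variables do not carry over. Pictures are saved under pics/ and viewed, at most 13 in all, crops included, and the job is handed in when it is done.

```bash
ls; mkdir -p pics
cat > h.py <<'E'
import numpy as np,cv2,sys
from scipy.spatial.transform import Rotation as R
from cell import env,vision,ticket
def grab(n):
    s=env.state(); p,d=vision.grab_frame(n); c=vision.get_calibration(n); K=np.array(c['K'])
    if 'T_tool_cam' in c:
        T=np.eye(4);T[:3,:3]=R.from_quat(s['eef_rot']).as_matrix();T[:3,3]=s['eef_pos'];T=T@np.array(c['T_tool_cam'])
    else:
        T=np.eye(4);o=np.array(c['orientation']);T[:3,:3]=R.from_quat(o).as_matrix() if o.size==4 else o;T[:3,3]=c['position']
    return p,d,K,T
def cloud(d,K,T):
    v,u=np.indices(d.shape);P=np.stack([(u-K[0,2])/K[0,0]*d,(v-K[1,2])/K[1,1]*d,d],-1)
    P=P@T[:3,:3].T+T[:3,3];P[d==0]=np.nan;return P
E
python3 - <<'E'
from h import *
print(env.state())
for n in ['scene','top']:
    p,d,K,T=grab(n);cv2.imwrite(f'pics/{n}0.png',p);np.savez(f'{n}0.npz',p=p,d=d,K=K,T=T);print(n,T.round(3).tolist(),K.tolist())
E
```

```text
pics
{'time_s': 0.0, 'joints': array([ 9.96639546e-01,  3.13420915e-01,  1.49845505e+00,  1.19149614e-05,
        1.33101990e+00, -2.23402750e-01]), 'joint_vel': array([ 1.86474586e-03,  8.97857657e-04,  6.44375722e-05,  4.88965074e-04,
        1.17324949e-04, -6.35224033e-04]), 'joint_torque': array([ 4.11570818e-04, -4.02212334e+01, -2.52267355e+01,  6.94279955e-02,
        3.51883820e-02, -1.18923190e-04]), 'eef_pos': array([0.18037776, 0.49298829, 0.40416906]), 'eef_rot': array([ 1.74480742e-01,  9.84660371e-01, -5.98228905e-04, -2.58345883e-04]), 'ft_force': array([-0.30273063, -0.40782632,  0.01832508]), 'wrist_torque': array([ 0.01153113, -0.03168161, -0.00397746]), 'gripper_force': 0.0, 'grip_width': 0.08831595078402499}
scene [[0.887, -0.267, 0.378, 0.12], [-0.462, -0.549, 0.697, -0.673], [0.021, -0.792, -0.61, 0.776], [0.0, 0.0, 0.0, 1.0]] [[420.8002354218365, 0.0, 324.4099174365178], [0.0, 420.8002354218365, 200.93933302518565], [0.0, 0.0, 1.0]]
top [[-0.13, -0.966, 0.224, 0.253], [-0.992, 0.127, -0.025, 0.048], [-0.004, -0.226, -0.974, 1.232], [0.0, 0.0, 0.0, 1.0]] [[445.6602690922007, 0.0, 316.04433796024296], [0.0, 445.6602690922007, 197.37534946104867], [0.0, 0.0, 1.0]]
```

View pics/scene0.png

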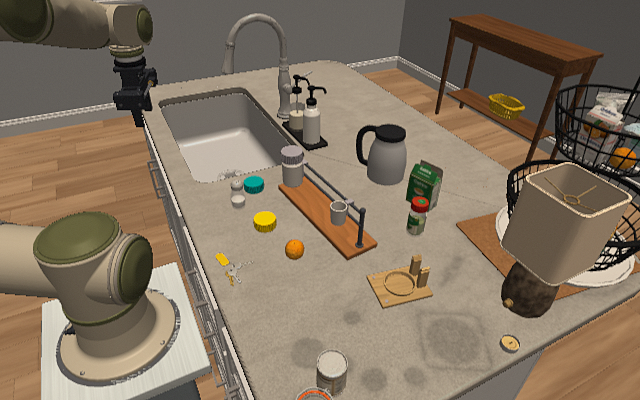

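View pics/top0.png

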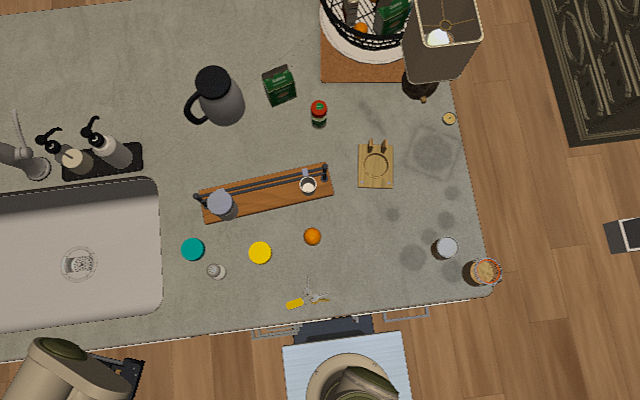

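The scene picture shows the canister with its steel lid at (292,160), at the left end of the rail, and the brace at (400,283). In the top picture the lid is at (220,202) and the brace at (376,165), with its cheeks at (377,146), on the far side. Next I get their positions from depth.

Run:
```python
from h import *
def fitc(P):
    A=np.c_[2*P[:,:2],np.ones(len(P))];s=np.linalg.lstsq(A,(P[:,:2]**2).sum(1),rcond=None)[0];return s[:2],np.sqrt(s[2]+s[0]**2+s[1]**2)
for n,lid,br,rail in [('top',(195,180,250,225),(350,130,400,195),(190,155,340,230)),('scene',(275,140,310,190),(360,245,440,310),(270,145,385,260))]:
    f=np.load(n+'0.npz');P=cloud(f['d'],f['K'],f['T']);hsv=cv2.cvtColor(f['p'],cv2.COLOR_BGR2HSV)
    def sel(b,z0,z1):
        m=np.zeros(P.shape[:2],bool);m[b[1]:b[3],b[0]:b[2]]=1;return m&(P[...,2]>z0)&(P[...,2]<z1)
    L=P[sel(lid,.168,.195)];print(n,'lid',len(L),np.median(L,0).round(4),'minRect',cv2.minEnclosingCircle(L[:,:2].astype(np.float32)))
    B=P[sel(br,.004,.09)&(hsv[...,1]>70)];print('brace rect',cv2.minAreaRect(B[:,:2].astype(np.float32)),B[:,2].max())
    C=P[sel(br,.045,.09)];k,lab,cen=cv2.kmeans(C.astype(np.float32),2,None,(3,50,1e-5),5,2);print('cheeks',len(C),cen.round(4).tolist(),np.nanmax(C[:,2]))
    r=P[sel(br,.016,.024)];print('rim',len(r),fitc(r))
    W=P[sel(rail,.01,.022)&(hsv[...,1]>110)];print('railboard',cv2.minAreaRect(W[:,:2].astype(np.float32)))
    b=P[sel(rail,.115,.135)];print('bars',cv2.fitLine(b[:,:2].astype(np.float32),cv2.DIST_HUBER,0,.01,.01).ravel())
```

```text
top lid 507 [0.5139 0.2527 0.1775] minRect ((0.514310896396637, 0.2531801164150238), 0.03225110098719597)
brace rect ((0.6135239005088806, -0.16532689332962036), (0.09783245623111725, 0.14912159740924835), 80.9563217163086) 0.0805742011776176
cheeks 104 [[0.6459000110626221, -0.19020000100135803, 0.0649000033736229], [0.6514999866485596, -0.1527000069618225, 0.06650000065565109]] 0.0805742011776176
rim 166 (array([ 0.60567148, -0.16723907]), np.float64(0.038379731597424506))
railboard ((0.5664730072021484, 0.1535915583372116), (0.10139597207307816, 0.36767256259918213), 6.096859455108643)
bars [ 0.11083596 -0.9938387   0.57038534  0.10641764]
scene lid 260 [0.5128 0.249  0.1768] minRect ((0.5140464901924133, 0.2525586187839508), 0.032085686922073364)
brace rect ((0.6112725138664246, -0.11821290850639343), (0.19420652091503143, 0.13035054504871368), 80.29279327392578) 0.07678066751170787
cheeks 218 [[0.6518999934196472, -0.15479999780654907, 0.06199999898672104], [0.6449000239372253, -0.1931000053882599, 0.0608999989926815]] 0.07678066751170787
rim 281 (array([ 0.60400231, -0.11300264]), np.float64(0.06885073722284714))
railboard ((0.5020022988319397, 0.14505578577518463), (0.2250688523054123, 0.36844924092292786), 6.037786483764648)
bars [ 0.07363939 -0.99728495  0.55907774  0.11269446]
```

```bash
python3 -m jog '[{"translation":[-0.04,-0.011,0],"angular":[0,0,0],"claw":0.088},{"translation":[-0.085,-0.024,0],"angular":[0,0,0],"claw":0.088},{"translation":[-0.13,-0.036,0],"angular":[0,0,0],"claw":0.088},{"translation":[-0.175,-0.049,0],"angular":[0,0,0],"claw":0.088},{"translation":[-0.22,-0.0615,0],"angular":[0,0,0],"claw":0.088}]'
python3 -m jog '[{"translation":[-0.045,-0.0125,0],"angular":[0,0,5],"claw":0.088},{"translation":[-0.09,-0.025,0],"angular":[0,0,10],"claw":0.088},{"translation":[-0.135,-0.037,0],"angular":[0,0,15],"claw":0.088},{"translation":[-0.17,-0.047,0],"angular":[0,0,19],"claw":0.088},{"translation":[-0.176,-0.049,0],"angular":[0,0,19],"claw":0.088}]'
python3 - <<'E'
from h import *
p,d,K,T=grab('wrist');cv2.imwrite('pics/w1.png',p);np.savez('w1.npz',p=p,d=d,K=K,T=T)
s=env.state();print(s['eef_pos'],R.from_quat(s['eef_rot']).as_euler('ZYX',degrees=True),s['joints'],s['time_s']);print(np.array(vision.get_calibration('wrist')['T_tool_cam']).round(3))
E
```

```text
time_s: 0.6
eef_pos: [0.3671, 0.3583, 0.4045]
eef_rot: [0.174, 0.985, -0.0, -0.0]
ft_force: [0.8, -0.0, 1.0]
grip_width: 0.0884
gripper_force: 0.0
time_s: 1.1
eef_pos: [0.5168, 0.2507, 0.4038]
eef_rot: [0.337, 0.941, -0.0, -0.0]
ft_force: [-0.4, 0.0, 0.9]
grip_width: 0.0878
gripper_force: 0.0
[0.51595989 0.25149098 0.40388664] [ 1.40755541e+02 -2.88559861e-02 -1.79942666e+02] [ 2.49533425e-01  4.22431998e-01  1.34486741e+00 -1.93250165e-04
  1.37539736e+00 -6.36280503e-01] 1.15
[[ 0.    -0.949 -0.314  0.082]
 [ 1.     0.    -0.    -0.   ]
 [ 0.    -0.314  0.949  0.02 ]
 [ 0.     0.     0.     1.   ]]
```

View pics/w1.png

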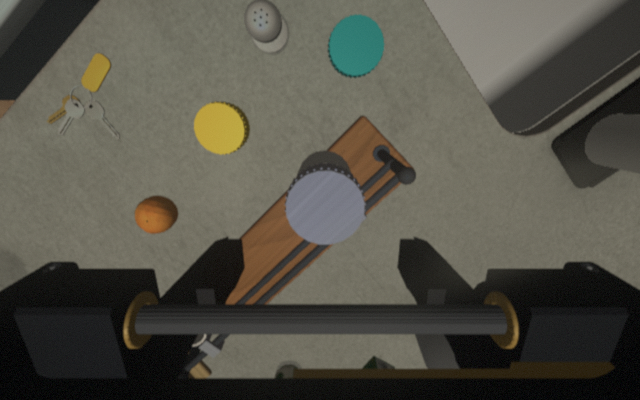

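The wrist view shows the steel lid at (326,205), between the fingers in y and clear of them. The bars run behind it to the post at (405,172). Next I measure the lid centre.

Run:
```python
from h import *
f=np.load('w1.npz');P=cloud(f['d'],f['K'],f['T'])
m=(P[...,2]>.17)&(P[...,2]<.185);m[:160]=0;m[250:]=0;m[:,:280]=0;m[:,370:]=0
L=P[m];c,r=cv2.minEnclosingCircle(L[:,:2].astype(np.float32));print(c,r,L.mean(0),np.median(L[:,2]))
s=env.state();M=R.from_quat(s['eef_rot']).as_matrix();print('tool shift',M.T@(np.array([c[0],c[1],.314])-s['eef_pos']))
# lamp / things near the brace above 0.14
g=np.load('scene0.npz');Q=cloud(g['d'],g['K'],g['T']).reshape(-1,3);Q=Q[(Q[:,2]>.1)&(Q[:,2]<.6)&(Q[:,0]>.35)]
D=np.hypot(Q[:,0]-.602,Q[:,1]+.164);i=D.argsort()[:2000:200];print(np.c_[Q[i],D[i]].round(3))
```

```text
(0.5149508118629456, 0.2558751404285431) 0.031528159976005554 [0.51345667 0.25702274 0.17631856] 0.17643632476752036
tool shift [0.00350977 0.00284691 0.08988562]
[[ 0.586 -0.021  0.137  0.144]
 [ 0.536  0.018  0.119  0.194]
 [ 0.769 -0.275  0.214  0.201]
 [ 0.77  -0.276  0.163  0.202]
 [ 0.772 -0.277  0.329  0.205]
 [ 0.769 -0.287  0.237  0.207]
 [ 0.771 -0.289  0.248  0.21 ]
 [ 0.769 -0.296  0.319  0.213]
 [ 0.77  -0.299  0.235  0.216]
 [ 0.557  0.05   0.114  0.219]]
```

```bash
python3 -m jog '[{"translation":[0.003,0.002,0.02],"angular":[0,0,0],"claw":0.088},{"translation":[0.003,0.002,0.05],"angular":[0,0,0],"claw":0.088},{"translation":[0.003,0.002,0.075],"angular":[0,0,0],"claw":0.088},{"translation":[0.003,0.002,0.088],"angular":[0,0,0],"claw":0.088},{"translation":[0.003,0.002,0.088],"angular":[0,0,0],"claw":0.088}]'
python3 -m jog '[{"translation":[0,0,0],"angular":[0,0,0],"claw":0.06},{"translation":[0,0,0],"angular":[0,0,0],"claw":0.05},{"translation":[0,0,0],"angular":[0,0,0],"claw":0.05},{"translation":[0,0,0],"angular":[0,0,0],"claw":0.05},{"translation":[0,0,0],"angular":[0,0,0],"claw":0.05}]'
```

```text
time_s: 1.65
eef_pos: [0.5125, 0.2572, 0.3155]
eef_rot: [0.334, 0.943, -0.001, -0.001]
ft_force: [-0.5, -0.3, -0.5]
grip_width: 0.0878
gripper_force: 0.0
time_s: 2.15
eef_pos: [0.5134, 0.2567, 0.3175]
eef_rot: [0.335, 0.942, 0.001, 0.001]
ft_force: [-0.3, -0.3, 3.0]
grip_width: 0.0604
gripper_force: 30.0
```

```bash
python3 -m jog '[{"translation":[0,0,-0.006],"angular":[0,0,0],"claw":0.05},{"translation":[0,0,-0.013],"angular":[0,0,0],"claw":0.05},{"translation":[0,0,-0.021],"angular":[0,0,0],"claw":0.05},{"translation":[0,0,-0.03],"angular":[0,0,0],"claw":0.05},{"translation":[0,0,-0.035],"angular":[0,0,0],"claw":0.05}]'
python3 -m jog '[{"translation":[0,0,0],"angular":[0,0,0],"claw":0.05}]'
python3 -c "
from h import *
p,d,K,T=grab('scene');cv2.imwrite('pics/s2.png',cv2.resize(p[110:270,220:400],None,fx=3,fy=3))"
```

```text
time_s: 2.65
eef_pos: [0.5132, 0.2566, 0.3527]
eef_rot: [0.335, 0.942, 0.0, 0.0]
ft_force: [0.2, -1.0, -3.6]
grip_width: 0.0603
gripper_force: 30.0
time_s: 2.75
eef_pos: [0.5132, 0.2567, 0.3526]
eef_rot: [0.335, 0.942, 0.0, 0.0]
ft_force: [0.3, -0.3, -3.8]
grip_width: 0.0602
gripper_force: 30.0
```

View pics/s2.png

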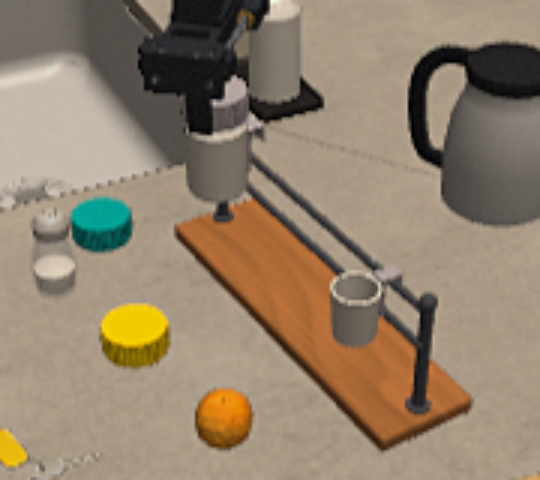

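```bash
python3 -m jog '[{"translation":[0.008,-0.008,0],"angular":[0,0,0],"claw":0.05},{"translation":[0.018,-0.018,0],"angular":[0,0,0],"claw":0.05},{"translation":[0.028,-0.028,-0.005],"angular":[0,0,0],"claw":0.05},{"translation":[0.032,-0.032,-0.03],"angular":[0,0,0],"claw":0.05},{"translation":[0.032,-0.032,-0.06],"angular":[0,0,0],"claw":0.05}]'
python3 -m jog '[{"translation":[-0.013,-0.008,0],"angular":[0,0,0],"claw":0.05},{"translation":[-0.037,-0.024,0],"angular":[0,0,0],"claw":0.05},{"translation":[-0.07,-0.046,0],"angular":[0,0,0],"claw":0.05},{"translation":[-0.105,-0.068,0],"angular":[0,0,0],"claw":0.05},{"translation":[-0.14,-0.091,0],"angular":[0,0,0],"claw":0.05}]'
python3 -m jog '[{"translation":[-0.035,-0.023,0],"angular":[0,0,3],"claw":0.05},{"translation":[-0.07,-0.046,0],"angular":[0,0,6],"claw":0.05},{"translation":[-0.105,-0.069,0],"angular":[0,0,9],"claw":0.05},{"translation":[-0.14,-0.091,0],"angular":[0,0,12],"claw":0.05},{"translation":[-0.17,-0.111,0],"angular":[0,0,15.4],"claw":0.05}]'
python3 -c "
from h import *
s=env.state();print(s['joints'],R.from_quat(s['eef_rot']).as_euler('ZYX',degrees=True))"
```

```text
time_s: 3.3
eef_pos: [0.4675, 0.252, 0.4114]
eef_rot: [0.334, 0.942, -0.001, -0.001]
ft_force: [0.3, -0.7, -3.8]
grip_width: 0.0606
gripper_force: 30.0
time_s: 3.8
eef_pos: [0.5198, 0.0907, 0.41]
eef_rot: [0.335, 0.942, -0.0, -0.001]
ft_force: [0.6, 0.3, -4.0]
grip_width: 0.0605
gripper_force: 30.0
time_s: 4.3
eef_pos: [0.5816, -0.1033, 0.4097]
eef_rot: [0.459, 0.888, -0.0, -0.001]
ft_force: [-0.8, 0.7, -3.9]
grip_width: 0.0602
gripper_force: 30.0
[-3.73963512e-01  4.56837861e-01  1.27859069e+00 -3.60921841e-04
  1.40858892e+00 -9.90053152e-01] [ 1.25302615e+02 -1.04962640e-01 -1.79906720e+02]
```

```bash
python3 -m jog '[{"translation":[0,0,0],"angular":[0,0,0],"claw":0.05}]'
python3 - <<'E'
from h import *
p,d,K,T=grab('wrist');np.savez('w2.npz',p=p,d=d,K=K,T=T)
q,d2,K2,T2=grab('scene');np.savez('s3.npz',p=q,d=d2,K=K2,T=T2)
t,d3,K3,T3=grab('top');np.savez('t3.npz',p=t,d=d3,K=K3,T=T3)
a=p;b=cv2.resize(q[170:330,310:470],None,fx=2.5,fy=2.5)
cv2.imwrite('pics/m3.png',np.hstack([cv2.resize(a,(400,250)),b[:250]]) if 0 else np.vstack([np.hstack([cv2.resize(q[170:330,330:470],None,fx=2.5,fy=2.5),cv2.resize(t[90:250,300:460],None,fx=2.5,fy=2.5)])[:,:750]]));cv2.imwrite('pics/w2.png',p)
E
```

```text
time_s: 4.4
eef_pos: [0.5818, -0.1052, 0.4091]
eef_rot: [0.461, 0.888, -0.001, -0.001]
ft_force: [0.4, -0.1, -3.5]
grip_width: 0.0606
gripper_force: 30.0
```

View pics/m3.png

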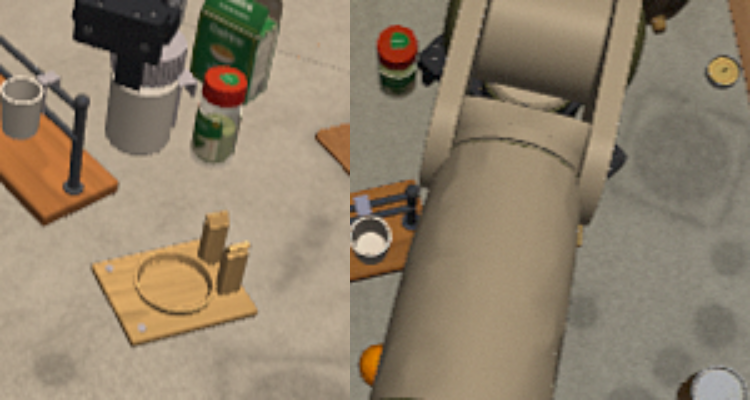

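View pics/w2.png

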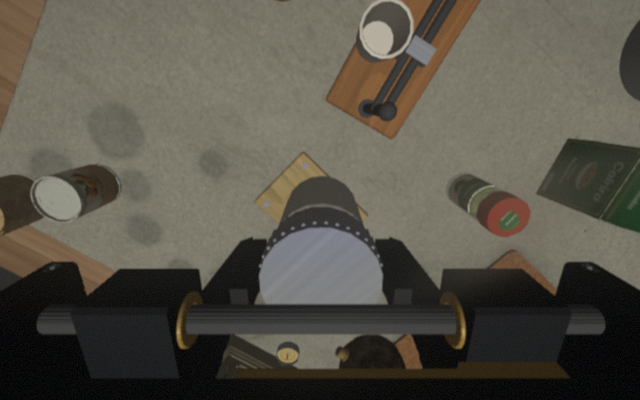

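The scene crop (left) shows the canister upright in the gripper with its hook at (190,85), and the brace fully in view with its cheeks at (215,238) and (233,270). In the wrist view the held canister hides most of the brace. Next I measure the seat and the hook yaw from the scene depth.

Run:
```python
from h import *
from scipy.optimize import least_squares
s=env.state();e=s['eef_pos']
for n in ['s3','top0']:
    f=np.load(n+'.npz');P=cloud(f['d'],f['K'],f['T']);hsv=cv2.cvtColor(f['p'],cv2.COLOR_BGR2HSV)
    D=np.hypot(P[...,0]-.603,P[...,1]+.164)
    m=(hsv[...,0]<25)&(hsv[...,1]>70)&(D<.1)&(P[...,2]<.1)&(P[...,2]>-.005)
    B=P[m&(P[...,2]<.016)&(P[...,2]>.004)];print(n,'board',cv2.minAreaRect(B[:,:2].astype(np.float32)),np.median(B[:,2]))
    r=P[m&(P[...,2]>.0165)&(P[...,2]<.024)&(D<.045)&(D>.025)]
    o=least_squares(lambda c:np.hypot(r[:,0]-c[0],r[:,1]-c[1])-c[2],[.603,-.164,.036],loss='soft_l1',f_scale=.001);print('rim',len(r),o.x.round(4))
    # rays: bright mask ellipse of cheeks tops
    C=P[m&(P[...,2]>.066)]
    if len(C)>6:
        k,lab,c=cv2.kmeans(C.astype(np.float32),2,None,(3,50,1e-5),5,2);print('cheektops',len(C),c.round(4).tolist(),np.degrees(np.arctan2(*( (c[1]-c[0])*np.sign(c[1,1]-c[0,1]))[[1,0]])) -90)
f=np.load('s3.npz');P=cloud(f['d'],f['K'],f['T'])
D=np.hypot(P[...,0]-e[0],P[...,1]-e[1]);
h=P[(D>.0345)&(D<.052)&(P[...,2]>.195)&(P[...,2]<.235)]
print('hook',len(h),h.mean(0) if len(h) else 0); 
if len(h): v=h[:,:2]-e[:2];print(np.degrees(np.arctan2(v[:,1].mean(),v[:,0].mean())),h.round(3)[::max(1,len(h)//12)].tolist())
b=P[(D<.033)&(P[...,2]>.17)&(P[...,2]<.215)];
o=least_squares(lambda c:np.hypot(b[:,0]-c[0],b[:,1]-c[1])-.029,e[:2],loss='soft_l1',f_scale=.001);print('body axis',o.x,e)
```

```text
s3 board ((0.6038961410522461, -0.1638958603143692), (0.10173889249563217, 0.12955957651138306), 80.0451431274414) 0.010161175918756427
rim 211 [ 0.6042 -0.164   0.037 ]
cheektops 74 [[0.6528000235557556, -0.1526000052690506, 0.07069999724626541], [0.6466000080108643, -0.1923000067472458, 0.0714000016450882]] -8.990372
top0 board ((0.6135239005088806, -0.16532689332962036), (0.09783245623111725, 0.14912159740924835), 80.9563217163086) 0.010999578885578343
rim 134 [ 0.6047 -0.1648  0.0367]
cheektops 61 [[0.6467999815940857, -0.19189999997615814, 0.07180000096559525], [0.6531999707221985, -0.15309999883174896, 0.07240000367164612]] -9.322845
hook 65 [ 0.6148223  -0.11900417  0.21664882]
-28.712144797989826 [[0.627, -0.105, 0.223], [0.622, -0.111, 0.223], [0.621, -0.113, 0.222], [0.618, -0.113, 0.22], [0.625, -0.121, 0.223], [0.621, -0.121, 0.222], [0.614, -0.122, 0.222], [0.611, -0.12, 0.219], [0.626, -0.122, 0.215], [0.626, -0.123, 0.213], [0.624, -0.123, 0.209], [0.583, -0.135, 0.226], [0.568, -0.133, 0.216]]
body axis [ 0.58240763 -0.10407624] [ 0.58123229 -0.10060492  0.41033859]
```

```bash
python3 -m jog '[{"translation":[-0.02,-0.006,0.01],"angular":[0,0,0],"claw":0.05},{"translation":[-0.045,-0.012,0.03],"angular":[0,0,0],"claw":0.05},{"translation":[-0.0616,-0.0169,0.05],"angular":[0,0,0],"claw":0.05},{"translation":[-0.0616,-0.0169,0.06],"angular":[0,0,0],"claw":0.05},{"translation":[-0.0616,-0.0169,0.06],"angular":[0,0,0],"claw":0.05}]'
cat > meas.py <<'E'
from h import *
from scipy.optimize import least_squares
A=[];es=[]
for i in range(4):
    s=env.state();es.append(np.r_[s['eef_pos'],R.from_quat(s['eef_rot']).as_euler('ZYX',degrees=True)])
    p,d,K,T=grab('scene');A.append(cloud(d,K,T))
P=np.nanmean(A,0);e=np.mean(es,0);print('e',e.round(4),np.std(es,0).round(4))
zu=e[2]-.2476;print('underside z est',zu)
D=np.hypot(P[...,0]-e[0],P[...,1]-e[1])
b=P[(D<.034)&(P[...,2]>zu+.008)&(P[...,2]<zu+.07)]
o=least_squares(lambda c:np.hypot(b[:,0]-c[0],b[:,1]-c[1])-.029,e[:2],loss='soft_l1',f_scale=.001).x;print('body axis',o.round(4),len(b))
zs=b[:,2];print('lowest body pts',np.sort(zs)[:5])
v=P-np.r_[o,0];h=(v[...,2]>zu+.050)&(v[...,2]<zu+.066)&(v[...,0]>.03)&(np.hypot(v[...,0],v[...,1])<.053)
H=v[h];print(len(H));
from numpy import cos,sin
for a in (-7,-9.5,-12):
    t=np.radians(a);u=H[:,0]*cos(t)+H[:,1]*sin(t);w=-H[:,0]*sin(t)+H[:,1]*cos(t);k=(H[:,2]>zu+.056)&(u>.034);print(a,k.sum(),'w',np.sort(w[k])[[0,1,2,-3,-2,-1]].round(4),'mean',w[k].mean().round(4),'umax',u.max())
cv2.imwrite('pics/'+sys.argv[1]+'.png',cv2.resize(p[200:310,350:450],None,fx=5,fy=5))
E
python3 meas.py m4
```

```text
time_s: 5.05
eef_pos: [0.6033, -0.1599, 0.3497]
eef_rot: [0.458, 0.889, 0.0, -0.002]
ft_force: [-0.1, 1.0, -3.3]
grip_width: 0.0603
gripper_force: 30.0
e [ 6.034000e-01 -1.596000e-01  3.515000e-01  1.255552e+02 -4.280000e-02
  1.460000e-02] [1.000000e-04 2.000000e-04 1.200000e-03 1.490000e-02 1.029000e-01
 1.799523e+02]
underside z est 0.10393212824667036
body axis [ 0.6049 -0.1613] 563
lowest body pts [0.1119442  0.11199002 0.11252205 0.11259055 0.11266229]
26
-7 18 w [-0.0124 -0.0112 -0.0106 -0.0023 -0.0004  0.0009] mean -0.0065 umax 0.04447245057028752
-9.5 19 w [-0.0105 -0.0094 -0.009  -0.0004  0.0015  0.0027] mean -0.0048 umax 0.04491057546621226
-12 19 w [-0.0086 -0.0077 -0.0073  0.0014  0.0033  0.0045] mean -0.0031 umax 0.04531977847497372meas.py:7: RuntimeWarning: Mean of empty slice
  P=np.nanmean(A,0);e=np.mean(es,0);print('e',e.round(4),np.std(es,0).round(4))
```

View pics/m4.png

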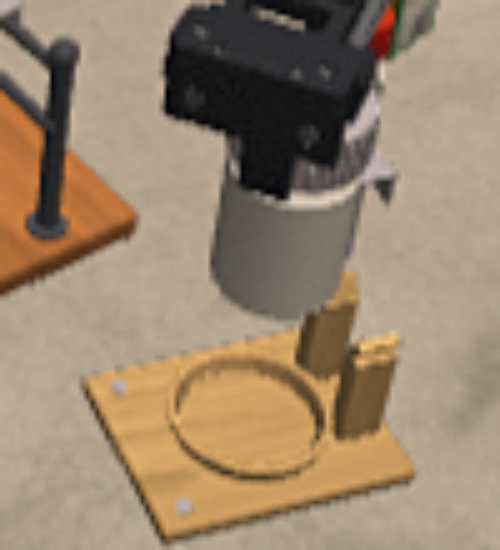

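```bash
python3 -m jog '[{"translation":[-0.002,-0.0023,0.02],"angular":[0,0,0],"claw":0.05},{"translation":[-0.002,-0.0023,0.04],"angular":[0,0,0],"claw":0.05},{"translation":[-0.002,-0.0023,0.06],"angular":[0,0,0],"claw":0.05},{"translation":[-0.002,-0.0023,0.066],"angular":[0,0,0],"claw":0.05},{"translation":[-0.002,-0.0023,0.066],"angular":[0,0,0],"claw":0.05}]'
python3 meas.py m5 2>/dev/null
```

```text
time_s: 5.75
eef_pos: [0.6028, -0.1629, 0.2859]
eef_rot: [0.458, 0.889, 0.0, -0.0]
ft_force: [0.1, 0.3, -2.8]
grip_width: 0.0606
gripper_force: 30.0
e [ 6.02900e-01 -1.63100e-01  2.86800e-01  1.25521e+02  7.01000e-02
  8.99606e+01] [1.000000e-04 1.000000e-04 5.000000e-04 4.800000e-03 5.260000e-02
 1.558586e+02]
underside z est 0.03917261017009538
body axis [ 0.6047 -0.165 ] 495
lowest body pts [0.04730175 0.04794792 0.04798597 0.0482395  0.04834809]
27
-7 19 w [-0.0117 -0.0116 -0.0111 -0.001   0.0009  0.0038] mean -0.0064 umax 0.04533745615255112
-9.5 19 w [-0.0098 -0.0098 -0.0096  0.0007  0.0028  0.0058] mean -0.0046 umax 0.04548819597643713
-12 21 w [-0.009  -0.008  -0.0079  0.0025  0.0047  0.0078] mean -0.0032 umax 0.045780295889419446
```

View pics/m5.png

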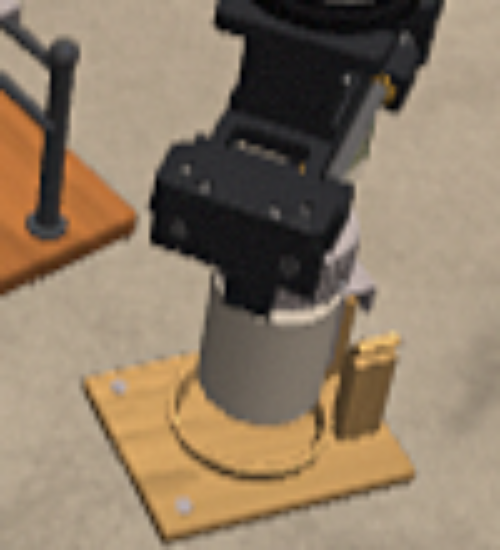

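The canister is over the rim, with its underside around (268,400), and the hook is just above the gap between the cheeks at (360,295). Now I lower it slowly.

```bash
python3 -m jog '[{"translation":[0,0,0.005],"angular":[0,0,0],"claw":0.05},{"translation":[0,0,0.01],"angular":[0,0,0],"claw":0.05},{"translation":[0,0,0.014],"angular":[0,0,0],"claw":0.05},{"translation":[0,0,0.016],"angular":[0,0,0],"claw":0.05}]'
python3 -m jog '[{"translation":[0,0,0.003],"angular":[0,0,0],"claw":0.05},{"translation":[0,0,0.006],"angular":[0,0,0],"claw":0.05},{"translation":[0,0,0.008],"angular":[0,0,0],"claw":0.05},{"translation":[0,0,0.008],"angular":[0,0,0],"claw":0.05}]'
```

```text
time_s: 6.35
eef_pos: [0.6027, -0.1632, 0.269]
eef_rot: [0.458, 0.889, -0.0, -0.0]
ft_force: [-0.4, 0.1, -4.0]
grip_width: 0.0607
gripper_force: 30.0
time_s: 6.75
eef_pos: [0.6027, -0.1632, 0.2614]
eef_rot: [0.458, 0.889, -0.0, -0.0]
ft_force: [0.6, -0.9, -3.8]
grip_width: 0.0604
gripper_force: 30.0
```

Nothing touches yet. About 4 mm should remain, so I go down in single small steps.

```bash
python3 -m jog '[{"translation":[0,0,0.001],"angular":[0,0,0],"claw":0.05},{"translation":[0,0,0.002],"angular":[0,0,0],"claw":0.05},{"translation":[0,0,0.002],"angular":[0,0,0],"claw":0.05}]'
python3 -m jog '[{"translation":[0,0,0.001],"angular":[0,0,0],"claw":0.05},{"translation":[0,0,0.0015],"angular":[0,0,0],"claw":0.05},{"translation":[0,0,0.0015],"angular":[0,0,0],"claw":0.05}]'
```

```text
time_s: 7.05
eef_pos: [0.6027, -0.1632, 0.2596]
eef_rot: [0.458, 0.889, -0.0, -0.0]
ft_force: [-0.3, -0.5, -4.1]
grip_width: 0.0606
gripper_force: 30.0
time_s: 7.35
eef_pos: [0.6028, -0.1632, 0.2583]
eef_rot: [0.458, 0.889, -0.0, 0.0]
ft_force: [0.4, -0.7, -3.4]
grip_width: 0.0603
gripper_force: 30.0
```

```bash
python3 -m jog '[{"translation":[0,0,0.001],"angular":[0,0,0],"claw":0.05},{"translation":[0,0,0.001],"angular":[0,0,0],"claw":0.05}]'
python3 -m jog '[{"translation":[0,0,0.001],"angular":[0,0,0],"claw":0.05},{"translation":[0,0,0.001],"angular":[0,0,0],"claw":0.05}]'
python3 -m jog '[{"translation":[0,0,0.001],"angular":[0,0,0],"claw":0.05},{"translation":[0,0,0.001],"angular":[0,0,0],"claw":0.05}]'
```

```text
time_s: 7.55
eef_pos: [0.603, -0.1633, 0.2581]
eef_rot: [0.458, 0.889, 0.0, 0.001]
ft_force: [1.0, 0.5, 3.1]
grip_width: 0.0605
gripper_force: 30.0
time_s: 7.75
eef_pos: [0.603, -0.1632, 0.2574]
eef_rot: [0.458, 0.889, 0.0, 0.001]
ft_force: [-0.1, 1.4, 7.0]
grip_width: 0.0604
gripper_force: 30.0
time_s: 7.95
eef_pos: [0.603, -0.1632, 0.2565]
eef_rot: [0.458, 0.889, 0.0, 0.001]
ft_force: [-0.5, 1.0, 7.8]
grip_width: 0.0602
gripper_force: 30.0
```

```bash
python3 -m jog '[{"translation":[0,0,0],"angular":[0,0,-3],"claw":0.05},{"translation":[0,0,0],"angular":[0,0,-7],"claw":0.05},{"translation":[0,0,0],"angular":[0,0,-12],"claw":0.05},{"translation":[0,0,0],"angular":[0,0,-17],"claw":0.05},{"translation":[0,0,0],"angular":[0,0,-20],"claw":0.05}]'
python3 - <<'E'
from h import *
s=env.state();print(s['wrist_torque'],s['joints'],R.from_quat(s['eef_rot']).as_euler('ZYX',degrees=True)[0])
E
```

```text
time_s: 8.45
eef_pos: [0.603, -0.1634, 0.2567]
eef_rot: [0.295, 0.955, -0.0, 0.001]
ft_force: [-0.8, -1.3, 8.0]
grip_width: 0.0603
gripper_force: 30.0
[-0.02614375  0.15018808  0.01813291] [-4.51871217e-01  6.68686350e-01  1.34939845e+00 -2.68410240e-04
  1.12055373e+00 -1.42354061e+00] 145.6792112977484
```

```bash
python3 meas.py m6 2>/dev/null
```

```text
e [ 6.030000e-01 -1.634000e-01  2.567000e-01  1.456478e+02  1.690000e-01
  1.799893e+02] [0.     0.     0.     0.103  0.0026 0.0009]
underside z est 0.009114681406481528
body axis [ 0.6045 -0.1649] 484
lowest body pts [0.01719472 0.01731477 0.01737651 0.01739357 0.01743161]
26
-7 8 w [-0.0252 -0.0246 -0.0242 -0.0187 -0.018  -0.0152] mean -0.0214 umax 0.04738846219487051
-9.5 8 w [-0.0232 -0.0226 -0.0225 -0.0171 -0.0164 -0.0137] mean -0.0197 umax 0.048284113860527424
-12 8 w [-0.0211 -0.0209 -0.0204 -0.0155 -0.0148 -0.0121] mean -0.0179 umax 0.04908785397116119
```

View pics/m6.png

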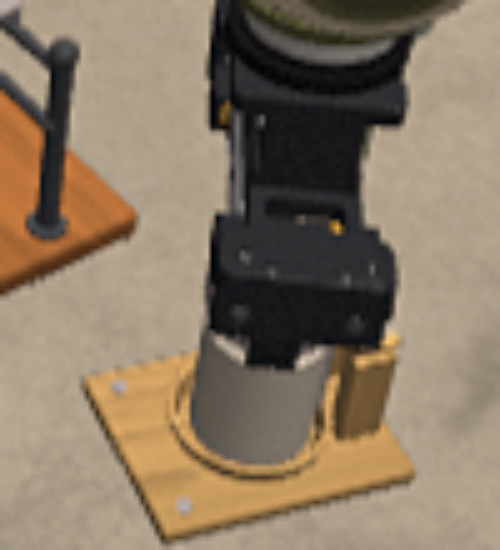

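The canister sits inside the rim at (260,430), and the hook is out of sight below the cheek tops. I keep turning, to about 80° in total.

```bash
python3 -m jog '[{"translation":[0,0,0],"angular":[0,0,-6],"claw":0.05},{"translation":[0,0,0],"angular":[0,0,-12],"claw":0.05},{"translation":[0,0,0],"angular":[0,0,-18],"claw":0.05},{"translation":[0,0,0],"angular":[0,0,-24],"claw":0.05},{"translation":[0,0,0],"angular":[0,0,-30],"claw":0.05}]'
python3 -c "
from h import *
print(env.state()['wrist_torque'])"
python3 -m jog '[{"translation":[0,0,0],"angular":[0,0,-6],"claw":0.05},{"translation":[0,0,0],"angular":[0,0,-12],"claw":0.05},{"translation":[0,0,0],"angular":[0,0,-18],"claw":0.05},{"translation":[0,0,0],"angular":[0,0,-24],"claw":0.05},{"translation":[0,0,0],"angular":[0,0,-30],"claw":0.05}]'
python3 -m jog '[{"translation":[0,0,0],"angular":[0,0,0],"claw":0.05}]'
python3 - <<'E'
from h import *
s=env.state();print(s['wrist_torque'],s['joints'],R.from_quat(s['eef_rot']).as_euler('ZYX',degrees=True)[0])
p,d,K,T=grab('scene');cv2.imwrite('pics/m7.png',cv2.resize(p[200:310,350:450],None,fx=5,fy=5))
E
```

```text
time_s: 9.15
eef_pos: [0.603, -0.1638, 0.2567]
eef_rot: [0.037, 0.999, -0.001, 0.001]
ft_force: [-0.9, -2.5, 7.6]
grip_width: 0.0606
gripper_force: 30.0
[-0.42025847  0.25462788 -0.05410031]
time_s: 9.65
eef_pos: [0.6029, -0.1643, 0.2568]
eef_rot: [-0.223, 0.975, -0.002, 0.001]
ft_force: [-3.2, -5.6, 7.7]
grip_width: 0.0607
gripper_force: 30.0
time_s: 9.75
eef_pos: [0.603, -0.1642, 0.2569]
eef_rot: [-0.222, 0.975, -0.002, 0.001]
ft_force: [-1.6, -3.4, 8.0]
grip_width: 0.0604
gripper_force: 30.0
[-0.5706977   0.14404924 -0.02040453] [-4.52843117e-01  6.68636712e-01  1.34904616e+00 -1.61151300e-03
  1.11998447e+00 -2.47059994e+00] -154.35083572269698
```

```bash
python3 -m jog '[{"translation":[0,0,-0.002],"angular":[0,0,0],"claw":0.05},{"translation":[0,0,-0.004],"angular":[0,0,0],"claw":0.05},{"translation":[0,0,-0.005],"angular":[0,0,0],"claw":0.05},{"translation":[0,0,-0.005],"angular":[0,0,0],"claw":0.05}]'
python3 - <<'E'
from h import *
s=env.state();print(s['wrist_torque'],R.from_quat(s['eef_rot']).as_euler('ZYX',degrees=True)[0])
E
```

```text
time_s: 10.2
eef_pos: [0.6028, -0.1635, 0.2607]
eef_rot: [-0.221, 0.975, -0.001, 0.0]
ft_force: [0.2, -3.5, 5.0]
grip_width: 0.0602
gripper_force: 30.0
[-0.67203437  0.05279321 -0.08750039] -154.50156984162942
```

View pics/m7.png

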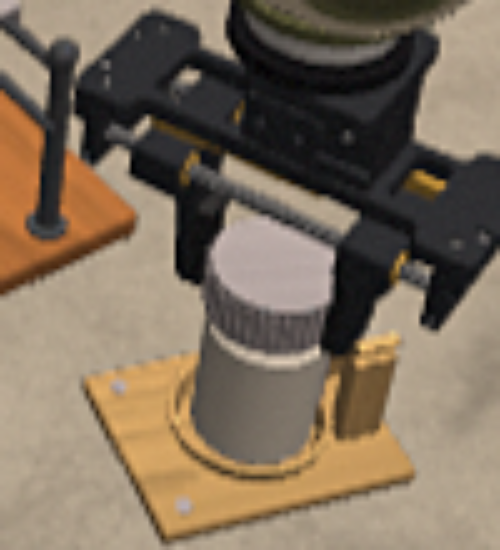

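The picture shows the lid free and slightly raised above the body, which is still in the brace, and the seal is pushing up with 5 N. I raise it slowly with a small sideways correction and watch the force.

```bash
python3 -m jog '[{"translation":[0.0004,-0.0009,-0.002],"angular":[0,0,0],"claw":0.05},{"translation":[0.0004,-0.0009,-0.005],"angular":[0,0,0],"claw":0.05},{"translation":[0.0004,-0.0009,-0.008],"angular":[0,0,0],"claw":0.05},{"translation":[0.0004,-0.0009,-0.011],"angular":[0,0,0],"claw":0.05},{"translation":[0.0004,-0.0009,-0.011],"angular":[0,0,0],"claw":0.05}]'
python3 - <<'E'
from h import *
s=env.state();print(s['wrist_torque'])
p,d,K,T=grab('scene');cv2.imwrite('pics/m8.png',cv2.resize(p[200:310,350:450],None,fx=5,fy=5))
E
```

```text
time_s: 10.7
eef_pos: [0.6028, -0.164, 0.2714]
eef_rot: [-0.221, 0.975, 0.0, 0.0]
ft_force: [-0.7, 0.6, -0.4]
grip_width: 0.0605
gripper_force: 30.0
[ 0.06506651 -0.00445408  0.01587139]
```

The force is down to the lid's weight alone, so the lid is free and the canister has stayed down. I keep raising.

```bash
python3 -m jog '[{"translation":[0,0,-0.004],"angular":[0,0,0],"claw":0.05},{"translation":[0,0,-0.012],"angular":[0,0,0],"claw":0.05},{"translation":[0,0,-0.022],"angular":[0,0,0],"claw":0.05},{"translation":[0,0,-0.034],"angular":[0,0,0],"claw":0.05},{"translation":[0,0,-0.043],"angular":[0,0,0],"claw":0.05}]'
python3 -m jog '[{"translation":[0,0,0],"angular":[0,0,0],"claw":0.05},{"translation":[0,0,0],"angular":[0,0,0],"claw":0.05},{"translation":[0,0,0],"angular":[0,0,0],"claw":0.05}]'
python3 - <<'E'
from h import *
from scipy.optimize import least_squares
p,d,K,T=grab('scene');cv2.imwrite('pics/m9.png',cv2.resize(p[190:310,340:460],None,fx=4.5,fy=4.5))
P=cloud(d,K,T);D=np.hypot(P[...,0]-.604,P[...,1]+.164)
b=P[(D<.034)&(P[...,2]>.022)&(P[...,2]<.08)];print(len(b),least_squares(lambda c:np.hypot(b[:,0]-c[0],b[:,1]-c[1])-.029,[.604,-.164],loss='soft_l1',f_scale=.001).x)
E
```

```text
time_s: 11.25
eef_pos: [0.6028, -0.1643, 0.3159]
eef_rot: [-0.221, 0.975, -0.0, 0.001]
ft_force: [-0.5, -0.5, -0.6]
grip_width: 0.0602
gripper_force: 30.0
time_s: 11.55
eef_pos: [0.6027, -0.1642, 0.3137]
eef_rot: [-0.221, 0.975, 0.0, -0.0]
ft_force: [0.3, -0.6, -1.8]
grip_width: 0.0606
gripper_force: 30.0
442 [ 0.60529026 -0.16430164]
```

View pics/m9.png

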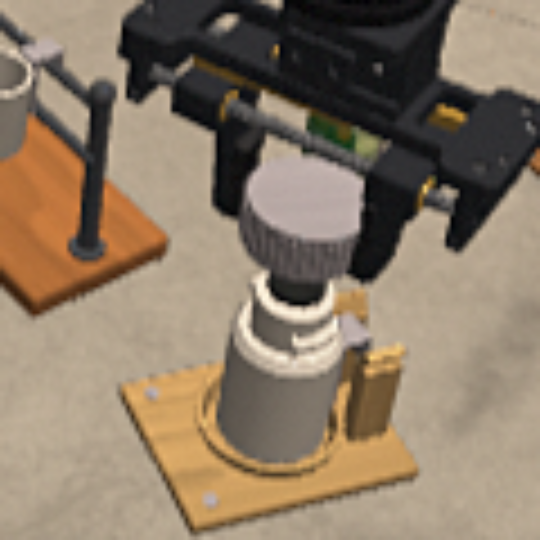

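The lid at (303,215) is level and held straight above the open mouth at (293,290). The canister is seated in the brace, with the hook between the cheeks at (352,335).

```bash
python3 -c "
from h import *
print(ticket.close_job())"
```

```text
the job is handed in; nothing more can be done
None
```

The job is handed in: the canister is seated in the brace with its hook between the cheeks, and the unscrewed lid is held level about 35 mm above the open mouth, at 11.6 s on the robot's clock.

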